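# Set the carving jig to division 4 and lock it

### The job

On the carving jig that holds the turned spindle, turn the smooth black handwheel until the number 4 stands in the middle of the small window on top of the jig, while the lock pin is still up; then press the black-headed lock pin beside the window straight down until its head sits fully home on its collar, and let go. Use a light hand: never push on the jig with more than 30 N, and leave the things on the bench around it where they are.

Things in the scene. Friction and masses are not known exactly. Their poses are not given: they have to be found in the camera images.
- jig: carving jig, fixed to the bench: plywood plank 170 mm (jig x) by 440 mm (jig y), a grey index head at its +y end, a tail block at its -y end, a turned wooden spindle along y between them. Origin at bench height, jig z up, x away from the robot at zero yaw. Head: jig x -56 to 56, y 31 to 121 mm, sloping in to a flat top 143 mm above the bench, x -34 to 34
- wheel_center (a point): centre of the black handwheel at the jig's +y end, on its axis (parallel to jig y, 90 mm above the bench): jig (0, 147, 90) mm. Smooth cylinder, radius 68, width 40 mm along y, 5 mm from the head (no room to pinch), bored 4 mm off centre (which way is unknown) on a rubber bush that gives 10 N per mm: find the rim by touch. Turned by a fingertip pressed on the rim with 8 to 20 N and moved along it; drags about 2.5 N, can slip, stays put
- window (a point): centre of the window in the head's top, jig (0, 99, 143) mm, opening 34 mm (x) by 24 mm (y). Under it the white number drum (radius 46 mm), turning with the handwheel, has black digits 0 to 9, one every 36 degrees, 19 mm tall, upright as seen from the robot (tops to jig +x). White marks on two window edges show its middle
- pin_top (a point): centre of the top face of the lock pin's round black head (24 mm across, 12 mm thick), jig (0, 57.5, 184) mm when up, 168 mm high when home on its steel collar (top at 156 mm). Slides straight down, drags 4 N, stays put. If a number is within 0.15 rad of the middle its foot wedges between two rollers of the drum with 5 to 20 N; else a roller stops it 4 to 8 mm down: do not force it
- index_drum (a joint): turn of handwheel, numbers and spindle together, rad: number n is in the middle of the window at n x 0.6283, so 4 at 2.513; grows as the wheel's top moves towards jig +x. Range -0.3 to 5.95; starts between 0 and 1.4
- lock_pin (a joint): how far the lock pin is pressed down, m: 0 up (start), 0.016 home
- gouge: bystander, to be left alone: turning gouge, 250 mm, lying with a 26 mm thick wooden handle, beside the jig on the robot's side. Origin at the centre of its underside
- wax_tin: bystander, to be left alone: round flat tin, 68 mm across, 28 mm high, just beyond the jig. Origin at the centre of its underside
- offcut: bystander, to be left alone: wooden offcut 60 x 45 x 30 mm just beyond the jig. Origin at the centre of its underside
- bowl: bystander, to be left alone: dark turned bowl 130 mm across, 55 mm high. Origin at the centre of its underside
- oil_bottle: bystander, to be left alone: amber bottle 56 mm across, 130 mm high. Origin at the centre of its underside
- mallet: bystander, to be left alone: mallet lying on its side. Origin at the centre of its underside
- glue_pot: bystander, to be left alone: white jar 70 mm across, 70 mm high. Origin at the centre of its underside

How it is judged:
On the way, in this order (a step that is already met when the one before it is completed fails the run):
1. the number 4 stands in the middle of the window (within 0.14 rad) with the lock pin still up (value of joint index_drum between 2.373 and 2.653 rad and value of joint lock_pin below 0.003 m and velocity of joint index_drum between -0.2 and 0.2 rad/s), for 0.3 s.
2. the lock pin is pressed home with the number 4 in the window (value of joint index_drum between 2.443 and 2.583 rad and value of joint lock_pin above 0.0145 m), for 0.2 s.
At the end, for the whole second after the job is handed in: The lock pin is home (down 14.5 mm or more of its 16 mm), the number 4 stands in the middle of the window (drum within 0.07 rad of 2.513 rad), the drum is at rest and the robot has let go (all of step 2 and velocity of joint index_drum between -0.05 and 0.05 rad/s); the robot touches nothing.
It fails at once if the robot pushes on the jig with more than 30 N (contact force between any of the fingers, the arm and jig above 30 N).
It fails at once if something on the bench around the jig is moved by more than 30 mm (distance of any of gouge, wax_tin, offcut, bowl, oil_bottle, mallet, glue_pot from where it was at the start of the episode above 0.03 m).
It also fails if it takes over 64 s, if anything falls off the work surface, if the arm or the gripper's body presses on something with over 40 N, if the wrist force passes 120 N, or if a joint passes its speed limit or range.

### The arm

A 6-joint arm with a two-finger parallel gripper is mounted at the origin on the work surface. World frame = base frame: x ahead of the robot, y to its left, z up, the work surface at z = 0. Lengths are in m, angles in rad, forces in N, time in s.
With the tool pointing down it reaches from about 0.325 to 0.9 m from the base axis. Payload 6.1 kg.
Tool frame: the origin (TCP) lies at the centre of the arm's flange, where the gripper is bolted on; the fingertips stand 182 mm ahead of it and the grasp point (between the pads) lies 164 mm ahead of it (grip_depth is the x of the grasp point in the tool frame, in m); x points along the fingers, z is the direction in which the jaws open and shut, and the axes are right-handed (so a half turn about x gives the same grasp; the last joint's range is limited). The gripper opens to 87 mm and grips with 3 to 60 N. Pads are 19 mm wide; open, the fingers measure 117 mm over their backs; the gripper's body (75 mm by 190 mm) begins 51 mm behind the grasp point.
Start: joints at [-1.265, 0.22, 1.526, -0, 1.395, -0.126], TCP at [0.262, -0.568, 0.405] pointing down, gripper open.
Joint ranges: [-2.98, 2.98], [-0.91, 2.08], [0.09, 2.57], [-1.24, 4.39], [0.2, 2.65], [-2.68, 2.68]. Speed limits (rad/s): [2.57, 2.57, 3.01, 3.14, 3.14, 3.14].

### API

Orientations are given as a unit quaternion [w, x, y, z].
In Python, from workcell import get_obs, camera, get_calibration, job_done, grip_depth gives the robot as it stands.
- The arm moves only by the tool move_arm, never from a script. Its argument "moves" is a list of rows, each an object with "travel": the shift along the tool's x, y, z in cm, a list of three; "yaw": the turn about the tool's x in rad. A call has 1 to 8 rows; each row shifts and turns the commanded pose from where the row before left it, along the tool's axes as they then stand; what a row does not reach is not made up. A row lasts 1/8 s, in which the tool goes at most 62.5 mm and 10.7 degrees, less where a joint would pass 70% of its speed; a pose out of reach is approached as far as the arm can. A call is refused whole if a number of a shift passes 6.25 or a number of a turn 0.188, either way. A call with a gripper value outside its range is refused whole. "claw" is the closure, from 0 (fully open) to 1 (shut), set as the call begins (left out, the last holds). The fingers move at their own pace and stop on an object; "force" is the grip in N (left out, the last holds). Time passes only in rows, so rows that do not move let the fingers close. It gives the time, the measured TCP pose, the force and the opening at its end, in the units of the state.
- get_obs(): the state, without advancing time (a new reading comes with each control period).
- camera(name): name is "scene" or "top" or "wrist"; returns the picture (480x640x3 uint8, blue, green, red); there is no depth.
- get_calibration(name): a dict with "K" (3x3 intrinsics, pixels), "dist" ([k1, k2, p1, p2, k3] as OpenCV has them; the pictures are not rectified), "R" (3x3) and "t" (3): a world point X has camera coordinates R X + t. Camera axes: x right, y down, z forward; pixel columns grow to the right and rows downward; lengths in m; the calibration is good to about 2 mm. A picture is of the moment at which its call begins: read the wrist's pose just before it. get_calibration takes no time and is no camera call; for the wrist camera it gives the pose at the moment of the call.
- job_done(): hands the job in, once; it reports no verdict.
The state is a dict: "time": time; "qpos": joint angles; "joint_velocities": joint speeds; "tau": joint torques, N m; "ee_pos": TCP position; "eef_rot": TCP orientation; "wrist_force": force on the tool from outside, world axes, zero at the start; "torque": the same for the moment, N m; "gripper_width": finger opening in m.
Only numpy, scipy, OpenCV 4.12 (cv2) and the standard library are available. Lean on these libraries where they do the work, as an engineer would, in place of code of your own. Each camera call takes 0.05 s, during which the arm holds its last target.

## Working session

There is one attempt and no reset: what is moved stays moved. The work goes in short steps, Python scripts to look and compute and a tool call to move; the robot and the scene stay as the last step left them, time stands still between calls to the robot, and variables do not carry over. Pictures are saved under pics/ and viewed, and the job is handed in when it is done.

Besides the shell and the picture viewer there is one more tool, called after "Request:" as name(argument=value, ...), one argument or row to a line, values as JSON. move_arm: Moves the arm, as the interface text tells. Its arguments: {"type":"object","properties":{"moves":{"type":"array","items":{"type":"object","properties":{"travel":{"type":"array","items":{"type":"number"}},"yaw":{"type":"number"}}}},"claw":{"type":"number"},"force":{"type":"number"}},"required":["moves"]}

```bash
mkdir -p pics; ls; python3 - <<'E'
from workcell import *
import cv2
o=get_obs()
for k,v in o.items(): print(k,v)
print(grip_depth)
for n in ["scene","top","wrist"]:
    cv2.imwrite(f"pics/{n}0.png",camera(n)); c=get_calibration(n); print(n,c)
E
```

```text
pics
time 0.0
qpos [-1.26508407e+00  2.21266524e-01  1.52761109e+00 -1.38652621e-05
  1.39470362e+00 -1.26112054e-01]
joint_velocities [ 1.00182973e-03  9.59379529e-04 -1.34966114e-03  9.92930914e-04
  2.54817104e-05 -1.02119528e-03]
tau [-1.21634468e-03 -4.94612718e+01 -3.87379718e+01  7.00833765e-02
  5.74202416e-02 -1.48243726e-04]
ee_pos [ 0.26148687 -0.56737629  0.40361189]
eef_rot [ 0.59496729  0.38171738  0.59605293 -0.38082367]
wrist_force [ 1.29122723  0.58936317 -0.8382851 ]
torque [-0.02808742  0.05442929  0.07925666]
gripper_width 0.0871114946054296
0.1635
scene {'K': array([[583.37444094,   0.        , 315.94724079],
       [  0.        , 583.37444094, 240.26651037],
       [  0.        ,   0.        ,   1.        ]]), 'dist': array([0.02280405, 0.        , 0.        , 0.        , 0.        ]), 'R': array([[ 0.87238394,  0.48864866,  0.01299014],
       [ 0.39892363, -0.69633709, -0.59663607],
       [-0.2824999 ,  0.5256778 , -0.80240679]]), 't': array([-0.50553881, -0.17213119,  1.65002879])}
top {'K': array([[561.11291456,   0.        , 322.52392755],
       [  0.    
[... 162 characters left out ...]
    ]), 'R': array([[ 0.00742303, -0.99994347,  0.00761284],
       [-0.99310291, -0.00826266, -0.11695442],
       [ 0.11701071, -0.00669218, -0.99310811]]), 't': array([-0.0413573 ,  0.5613418 ,  1.25967433])}
wrist {'K': array([[349.00276899,   0.        , 317.97608416],
       [  0.        , 349.00276899, 236.33590878],
       [  0.        ,   0.        ,   1.        ]]), 'dist': array([-0.03986329,  0.        ,  0.        ,  0.        ,  0.        ]), 'R': array([[ 4.17980284e-01, -9.08455622e-01, -9.30606240e-04],
       [-8.74810235e-01, -4.02775830e-01,  2.69218654e-01],
       [-2.44948025e-01, -1.11713986e-01, -9.63078631e-01]]), 't': array([-0.62509436, -0.0313313 ,  0.38915617])}
```

View pics/scene0.png

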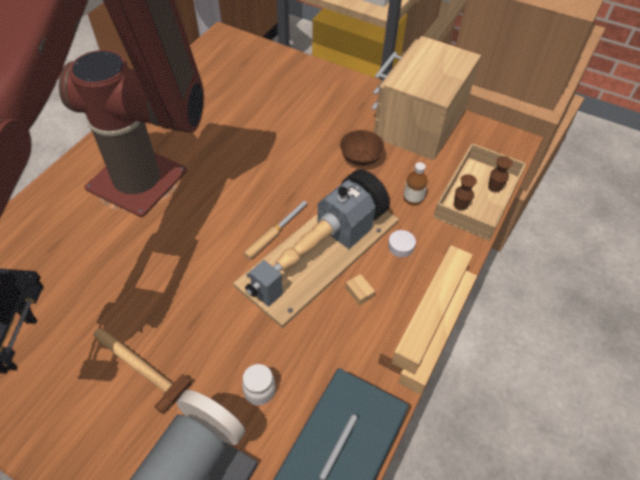

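View pics/top0.png

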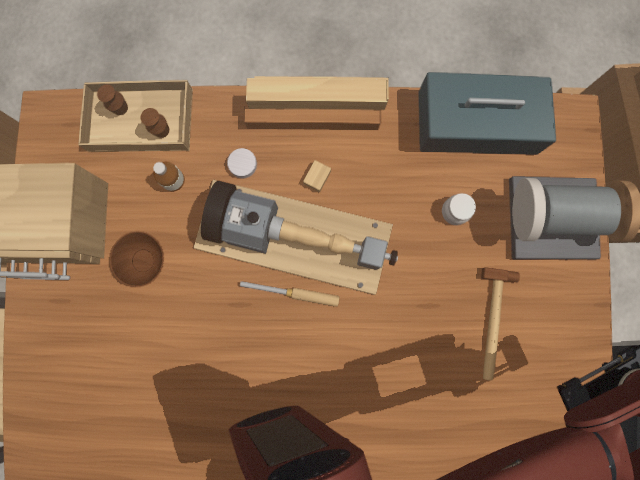

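View pics/wrist0.png

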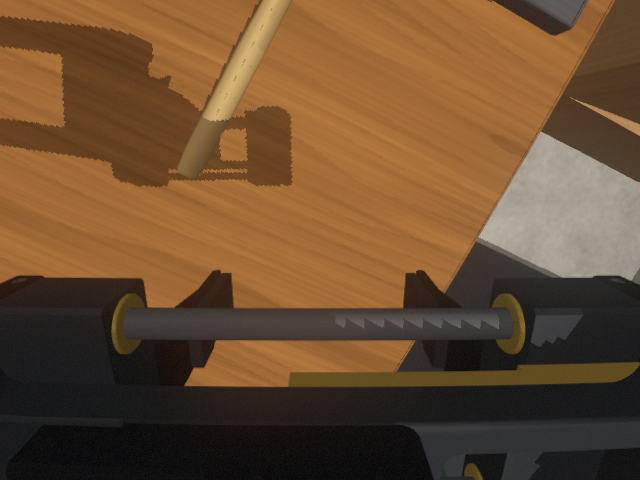

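```bash
python3 - <<'E'
import cv2
im=cv2.imread("pics/top0.png")
c=im[170:300,190:400]; cv2.imwrite("pics/topc.png",cv2.resize(c,None,fx=3.8,fy=3.8,interpolation=cv2.INTER_CUBIC))
im=cv2.imread("pics/scene0.png")
c=im[160:330,230:410]; cv2.imwrite("pics/scenec.png",cv2.resize(c,None,fx=3.5,fy=3.5,interpolation=cv2.INTER_CUBIC))
E
```

```text
(no output)
```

View pics/topc.png

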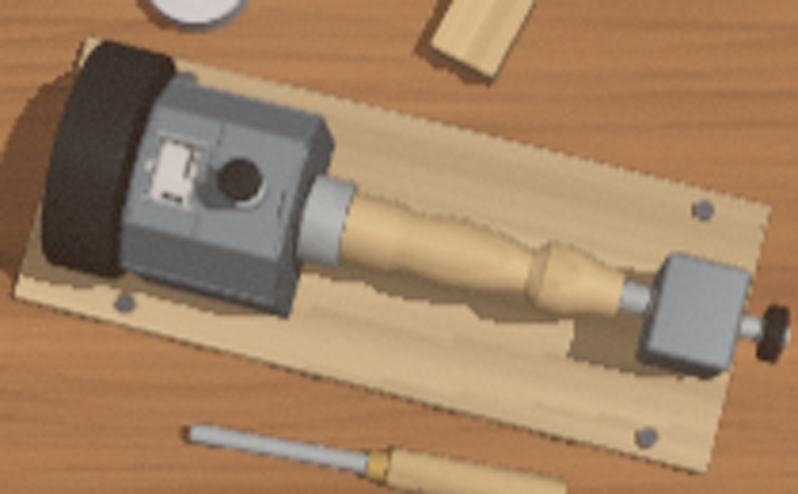

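View pics/scenec.png

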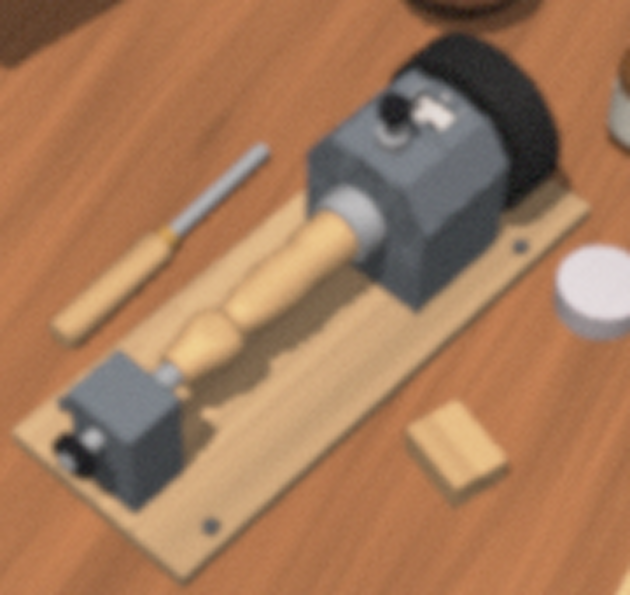

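```bash
cat > h.py <<'E'
import numpy as np,cv2
from workcell import *
from scipy.optimize import least_squares
def proj(n,X,c=None):
    c=c or get_calibration(n)
    return cv2.projectPoints(np.asarray(X,float).reshape(-1,3),cv2.Rodrigues(c['R'])[0],c['t'],c['K'],c['dist'])[0].reshape(-1,2)
def j2w(p,P):
    x,y,a=p[:3]; P=np.asarray(P,float).reshape(-1,3)
    c,s=np.cos(a),np.sin(a)
    return np.stack([x+c*P[:,0]-s*P[:,1],y+s*P[:,0]+c*P[:,1],P[:,2]],1)
E
python3 - <<'E'
from h import *
T=[((85,.22),(90,38)),((85,-.22),(770,205)),((-85,-.22),(706,470)),((-85,.22),(15,297))]
tp=np.array([[a/3.8+190-.4,b/3.8+170-.4] for a,b in [(90,38),(770,205),(706,470),(15,297),(240,180)]])
sp=np.array([[a/3.5+230-.4,b/3.5+160-.4] for a,b in [(590,205),(185,580),(15,432),(398,106)]])
ct,cs=get_calibration("top"),get_calibration("scene")
def f(p):
    h=p[3];q=p[4]
    C=[[.085,.22+q,h],[.085,-.22+q,h],[-.085,-.22+q,h],[-.085,.22+q,h]];pin=[0,.0575,.184]
    a=proj("top",j2w(p,C+[pin]),ct)-tp
    b=proj("scene",j2w(p,C[:3]+[pin]),cs)-sp
    return np.r_[a.ravel(),b.ravel()]
r=least_squares(f,[.55,.05,-.2,.018,0],loss='soft_l1')
print(r.x,r.cost);print(f(r.x).reshape(-1,2).round(1))
p=r.x
print(j2w(p,[[0,.147,.09],[0,.099,.143],[0,.0575,.184]]))
for n in("top","scene"):
    im=camera(n)
    pts=[[-.034,.121,.143],[.034,.121,.143],[.034,.031,.143],[-.034,.031,.143]]
    q=proj(n,j2w(p,pts+[[.017*a,.099+.012*b,.143] for a in(-1,1) for b in (-1,1)]+[[.012*np.cos(t),.0575+.012*np.sin(t),.184] for t in np.arange(0,6.3,.6)]+[[.068*np.cos(t),y,.09+.068*np.sin(t)] for t in np.arange(-.5,3.7,.2) for y in(.127,.167)]))
    x0,y0=(190,170) if n=="top" else (230,160)
    c=cv2.resize(im[y0:y0+170,x0:x0+210],None,fx=3.5,fy=3.5,interpolation=cv2.INTER_CUBIC)
    for u in q: cv2.circle(c,tuple(int(v) for v in (u+.5-[x0,y0])*3.5),2,(0,0,255),-1)
    cv2.imwrite(f"pics/ov_{n}.png",c)
print(get_obs()['time'])
E
```

```text
[ 0.57545511  0.05137507 -0.23611808  0.01504247 -0.01907141] 2.0724727891236396
[[-1.1 -0.5]
 [ 0.1 -0.3]
 [ 0.3  0.4]
 [-0.4  0.2]
 [-0.  -0.5]
 [ 0.4  0.4]
 [-0.   0.2]
 [-0.8  0.3]
 [-1.  -0.6]]
[[0.60984284 0.19429632 0.09      ]
 [0.5986142  0.14762816 0.143     ]
 [0.58890609 0.10727964 0.184     ]]
0.25
```

View pics/ov_top.png

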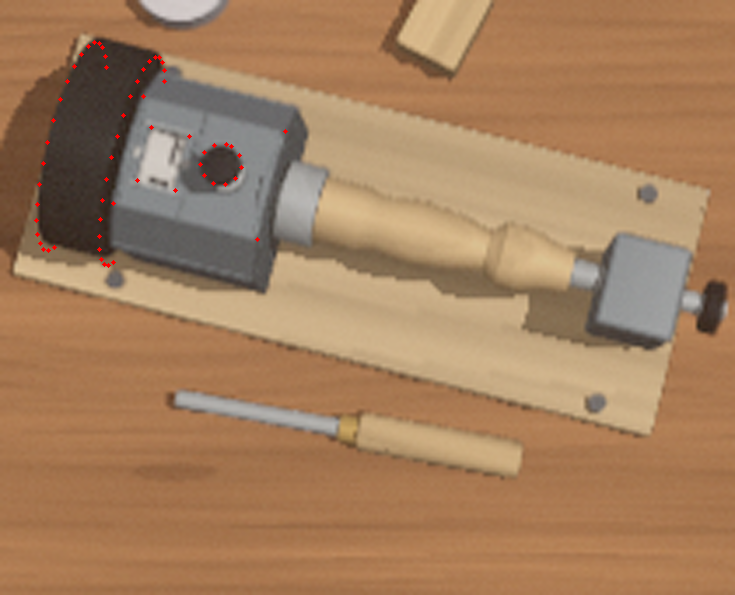

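View pics/ov_scene.png

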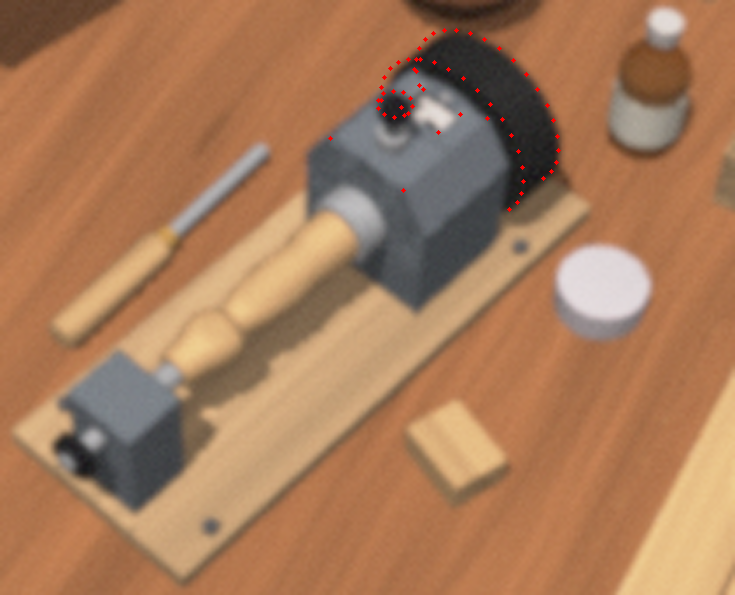

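```bash
cat >> h.py <<'E'
from scipy.spatial.transform import Rotation as Ro
P=[0.5755,0.0514,-0.2361]
def rot(o): return Ro.from_quat(np.r_[o['eef_rot'][1:],o['eef_rot'][0]]).as_matrix()
def st():
    o=get_obs();R=rot(o);x,y,a=P
    tip=o['ee_pos']+R[:,0]*.182
    d=tip-[x,y,0];c,s=np.cos(a),np.sin(a)
    jt=np.array([c*d[0]+s*d[1],-s*d[0]+c*d[1],d[2]])
    f=o['wrist_force']; fj=np.array([c*f[0]+s*f[1],-s*f[0]+c*f[1],f[2]])
    print('t',round(o['time'],3),'jigtip mm',(jt*1e3).round(2),'Fjig',fj.round(2),'w',round(o['gripper_width'],4))
    return o,R,jt,fj
E
python3 - <<'E'
from h import *
o,R,jt,fj=st()
print(R.round(4))
c=get_calibration("wrist");C=-c['R'].T@c['t']
print("cam in tool",(R.T@(C-o['ee_pos'])).round(3),"cam axes in tool (cols)",(R.T@c['R'].T).round(3))
J=Ro.from_euler('z',P[2]).as_matrix()
print("jig x,y in tool", (R.T@J).round(3), 'yaw of tool z in world',np.arctan2(R[1,2],R[0,2]))
E
```

```text
t 0.25 jigtip mm [-160.58 -675.04  222.22] Fjig [ 0.28  0.55 -0.54] w 0.0869
[[-3.000e-04  9.082e-01  4.185e-01]
 [ 9.000e-04  4.185e-01 -9.082e-01]
 [-1.000e+00  1.000e-04 -9.000e-04]]
cam in tool [0.021 0.074 0.001] cam axes in tool (cols) [[-0.001 -0.269  0.963]
 [-0.001 -0.963 -0.269]
 [ 1.    -0.001  0.   ]]
jig x,y in tool [[-0.     0.001 -1.   ]
 [ 0.785  0.619  0.   ]
 [ 0.619 -0.785 -0.001]] yaw of tool z in world -1.138953420873629
```

Request:
move_arm(
  moves=[
    {"travel": [-0.5, 0, 0], "yaw": -0.15},
    {"travel": [-0.5, 0, 0], "yaw": -0.15},
    {"travel": [-0.5, 0, 0], "yaw": -0.15},
    {"travel": [-0.5, 0, 0], "yaw": -0.15},
    {"travel": [-0.5, 0, 0], "yaw": -0.15},
    {"travel": [-0.5, 0, 0], "yaw": -0.153},
    {"travel": [0, 0, 0]},
  ],
  claw=1,
  force=20,
)

```text
invalid input at $.moves[6]: expected keys travel, yaw
```

```bash
python3 - <<'E'
from h import *
o,R,jt,fj=st()
J=Ro.from_euler('z',P[2]).as_matrix(); print((R.T@J).round(3),o['qpos'].round(3))
E
```

```text
t 0.25 jigtip mm [-160.58 -675.04  222.22] Fjig [ 0.28  0.55 -0.54] w 0.0869
[[-0.     0.001 -1.   ]
 [ 0.785  0.619  0.   ]
 [ 0.619 -0.785 -0.001]] [-1.265  0.221  1.527 -0.     1.395 -0.126]
```

Request:
move_arm(
  moves=[
    {"travel": [-0.5, 0, 0], "yaw": -0.15},
    {"travel": [-0.5, 0, 0], "yaw": -0.15},
    {"travel": [-0.5, 0, 0], "yaw": -0.15},
    {"travel": [-0.5, 0, 0], "yaw": -0.15},
    {"travel": [-0.5, 0, 0], "yaw": -0.15},
    {"travel": [-0.5, 0, 0], "yaw": -0.153},
    {"travel": [0, 0, 0], "yaw": 0},
  ],
  claw=1,
  force=20,
)

```text
time: 1.12
ee_pos: [0.2616, -0.5677, 0.4351]
eef_rot: [0.702, 0.084, 0.702, -0.084]
wrist_force: [0.6, 0.1, 0.6]
gripper_width: 0.0252
```

```bash
python3 - <<'E'
from h import *
o,R,jt,fj=st()
J=Ro.from_euler('z',P[2]).as_matrix(); print((R.T@J).round(3),o['qpos'].round(3))
E
```

```text
t 1.125 jigtip mm [-160.33 -675.45  253.08] Fjig [0.61 0.22 0.62] w 0.0252
[[ 0.    -0.001 -1.   ]
 [ 0.001  1.    -0.001]
 [ 1.    -0.001  0.   ]] [-1.265  0.202  1.49   0.     1.448 -1.028]
```

Request:
move_arm(
  moves=[
    {"travel": [0, 5.8, 1.3], "yaw": 0},
    {"travel": [0, 5.8, 1.3], "yaw": 0},
    {"travel": [0, 5.8, 1.3], "yaw": 0},
    {"travel": [0, 5.8, 1.3], "yaw": 0},
    {"travel": [0, 5.8, 1.3], "yaw": 0},
    {"travel": [0, 5.8, 1.3], "yaw": 0},
    {"travel": [0, 5.8, 1.3], "yaw": 0},
    {"travel": [0, 5.8, 1.3], "yaw": 0},
  ],
)

```text
time: 2.12
ee_pos: [0.4716, -0.1389, 0.4347]
eef_rot: [0.702, 0.085, 0.702, -0.085]
wrist_force: [1.5, 0.2, 0.1]
gripper_width: 0.0008
```

Request:
move_arm(
  moves=[
    {"travel": [0.5, 5.8, 1.4], "yaw": 0},
    {"travel": [0.5, 5.8, 1.4], "yaw": 0},
    {"travel": [0.5, 5.8, 1.4], "yaw": 0},
    {"travel": [0.5, 5.8, 1.4], "yaw": 0},
    {"travel": [0, 0, 0], "yaw": 0},
  ],
)

```text
time: 2.75
ee_pos: [0.5805, 0.0753, 0.4133]
eef_rot: [0.702, 0.083, 0.703, -0.082]
wrist_force: [-0.6, -0.1, 0.2]
gripper_width: 0.0005
```

```bash
python3 - <<'E'
from h import *
o,R,jt,fj=st()
cv2.imwrite("pics/w1.png",camera("wrist"))
print(proj("wrist",j2w(P,[[0,.099,.143],[0,.0575,.184]])))
st()
E
```

```text
t 2.75 jigtip mm [ -1.12  24.5  231.28] Fjig [-0.55 -0.21  0.17] w 0.0005
[[318.58720497 134.04512613]
 [318.60690144 204.41855649]]
t 2.8 jigtip mm [ -1.12  22.39 231.59] Fjig [-0.85 -0.44 -0.96] w 0.0009
```

View pics/w1.png

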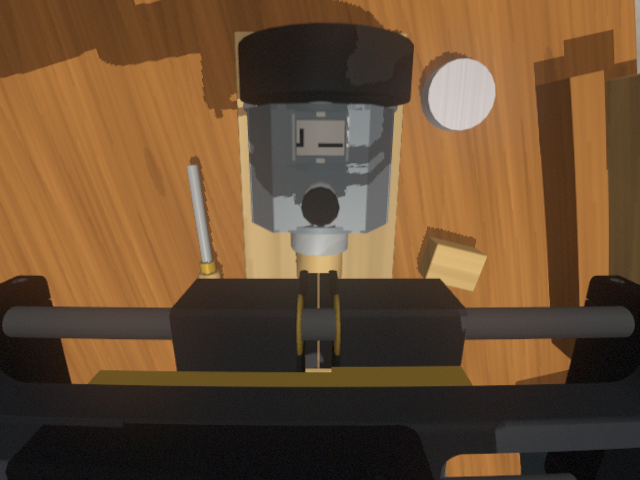

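```bash
python3 - <<'E'
from h import *
o,R,jt,fj=st()
im=camera("wrist")
print(proj("wrist",j2w(P,[[0,.099,.143],[0,.0575,.184]])))
st()
cv2.imwrite("pics/w2c.png",cv2.resize(im[80:240,230:410],None,fx=4,fy=3.7,interpolation=cv2.INTER_CUBIC))
E
```

```text
t 2.8 jigtip mm [ -1.12  22.39 231.59] Fjig [-0.85 -0.44 -0.96] w 0.0009
[[318.16932454 132.00136688]
 [318.24783754 202.09858268]]
t 2.85 jigtip mm [ -0.98  21.04 231.97] Fjig [-1.21 -0.39 -0.8 ] w 0.0006
```

View pics/w2c.png

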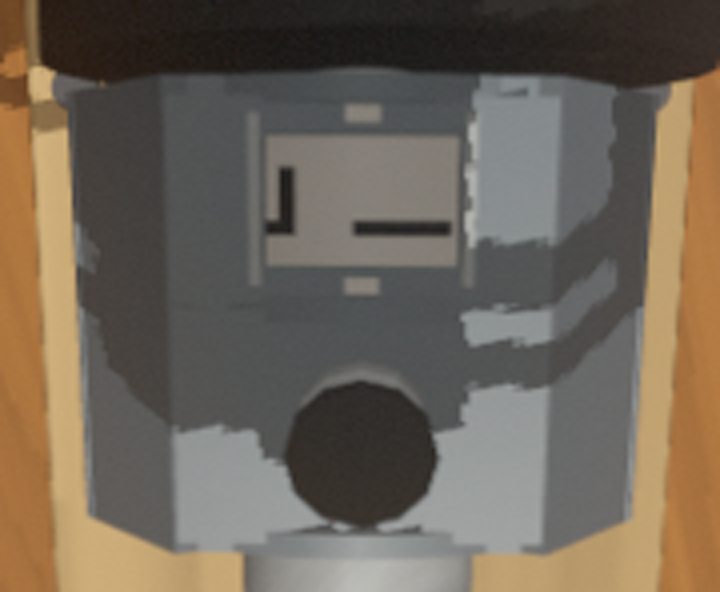

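Request:
move_arm(
  moves=[
    {"travel": [0, 4, -0.9], "yaw": 0},
    {"travel": [0, 4, -0.9], "yaw": 0},
    {"travel": [0, 4.8, -0.9], "yaw": 0},
    {"travel": [2, 0, 0], "yaw": 0},
    {"travel": [2, 0, 0], "yaw": 0},
    {"travel": [1.5, 0, 0], "yaw": 0},
    {"travel": [0.6, 0, 0], "yaw": 0},
    {"travel": [0, 0, 0], "yaw": 0},
  ],
)

```text
time: 3.85
ee_pos: [0.5836, 0.2017, 0.3532]
eef_rot: [0.702, 0.084, 0.702, -0.084]
wrist_force: [0.1, 0.5, -0.8]
gripper_width: 0.0005
```

```bash
sed -i 's/^P=.*/P=[0.5768,0.0511,-0.2361]/' h.py; python3 - <<'E'
from h import *
st(); im=camera("top"); st()
cv2.imwrite("pics/t1.png",im)
im=camera("wrist");st();cv2.imwrite("pics/w3.png",im)
E
```

```text
t 3.85 jigtip mm [-28.78 147.92 171.21] Fjig [ 0.    0.49 -0.76] w 0.0005
t 3.9 jigtip mm [-28.45 148.32 171.99] Fjig [1.14 0.24 0.39] w 0.0004
t 3.95 jigtip mm [-28.27 148.58 172.42] Fjig [-0.18 -0.24  0.5 ] w 0.0003
```

View pics/t1.png

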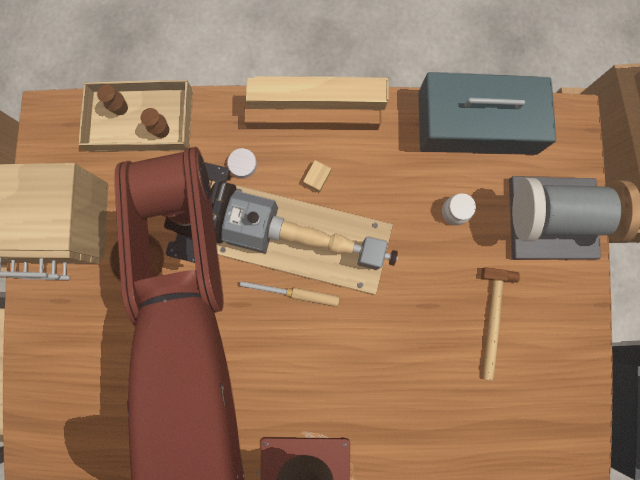

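View pics/w3.png

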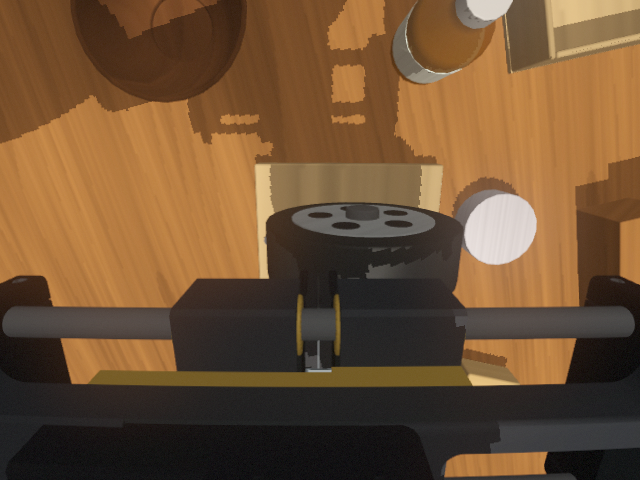

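Request:
move_arm(
  moves=[
    {"travel": [0.3, 0, 0], "yaw": 0},
    {"travel": [0.3, 0, 0], "yaw": 0},
    {"travel": [0.2, 0, 0], "yaw": 0},
    {"travel": [0, 0, 0], "yaw": 0},
  ],
)

```text
time: 4.45
ee_pos: [0.5834, 0.2025, 0.3455]
eef_rot: [0.702, 0.083, 0.702, -0.083]
wrist_force: [-0.2, 0.4, -0.2]
gripper_width: 0.0005
```

```bash
python3 - <<'E'
from h import *
st()
E
```

```text
t 4.45 jigtip mm [-29.03 148.7  163.46] Fjig [-0.25  0.35 -0.17] w 0.0005
```

Request:
move_arm(
  moves=[
    {"travel": [0.15, 0, 0], "yaw": 0},
    {"travel": [0, 0, 0], "yaw": 0},
  ],
)

```text
time: 4.7
ee_pos: [0.5835, 0.2024, 0.3441]
eef_rot: [0.702, 0.083, 0.702, -0.083]
wrist_force: [0.7, 0.1, -1.0]
gripper_width: 0.0005
```

Request:
move_arm(
  moves=[
    {"travel": [0.15, 0, 0], "yaw": 0},
    {"travel": [0, 0, 0], "yaw": 0},
  ],
)

```text
time: 4.95
ee_pos: [0.5835, 0.2024, 0.3426]
eef_rot: [0.702, 0.083, 0.702, -0.083]
wrist_force: [0.4, 0.4, 0.7]
gripper_width: 0.0002
```

Request:
move_arm(
  moves=[
    {"travel": [0.1, 0, 0], "yaw": 0},
    {"travel": [0, 0, 0], "yaw": 0},
  ],
)

```text
time: 5.2
ee_pos: [0.5835, 0.2024, 0.3416]
eef_rot: [0.702, 0.083, 0.702, -0.083]
wrist_force: [-0.1, 0.4, -0.6]
gripper_width: 0.0007
```

Request:
move_arm(
  moves=[
    {"travel": [0.1, 0, 0], "yaw": 0},
    {"travel": [0, 0, 0], "yaw": 0},
  ],
)

```text
time: 5.45
ee_pos: [0.5835, 0.2024, 0.3407]
eef_rot: [0.702, 0.083, 0.702, -0.083]
wrist_force: [1.2, 0.7, 0.4]
gripper_width: 0.0006
```

Request:
move_arm(
  moves=[
    {"travel": [0.1, 0, 0], "yaw": 0},
    {"travel": [0, 0, 0], "yaw": 0},
  ],
)

```text
time: 5.7
ee_pos: [0.5835, 0.2024, 0.3396]
eef_rot: [0.702, 0.083, 0.702, -0.083]
wrist_force: [-0.6, -0.2, 0.3]
gripper_width: 0.0002
```

Request:
move_arm(
  moves=[
    {"travel": [0.1, 0, 0], "yaw": 0},
    {"travel": [0, 0, 0], "yaw": 0},
  ],
)

```text
time: 5.95
ee_pos: [0.5835, 0.2024, 0.3386]
eef_rot: [0.702, 0.083, 0.702, -0.083]
wrist_force: [0.1, -0.7, 0.1]
gripper_width: 0.0005
```

Request:
move_arm(
  moves=[
    {"travel": [0.1, 0, 0], "yaw": 0},
    {"travel": [0, 0, 0], "yaw": 0},
  ],
)

```text
time: 6.2
ee_pos: [0.5835, 0.2024, 0.3376]
eef_rot: [0.702, 0.083, 0.702, -0.083]
wrist_force: [-0.5, 1.3, 0.1]
gripper_width: 0.0002
```

Request:
move_arm(
  moves=[
    {"travel": [0.1, 0, 0], "yaw": 0},
    {"travel": [0, 0, 0], "yaw": 0},
  ],
)

```text
time: 6.45
ee_pos: [0.5836, 0.2025, 0.3372]
eef_rot: [0.702, 0.083, 0.702, -0.083]
wrist_force: [-0.8, 0.1, 2.4]
gripper_width: 0.0005
```

Request:
move_arm(
  moves=[
    {"travel": [0.07, 0, 0], "yaw": 0},
    {"travel": [0, 0, 0], "yaw": 0},
  ],
)

```text
time: 6.7
ee_pos: [0.5836, 0.2025, 0.3368]
eef_rot: [0.702, 0.083, 0.702, -0.083]
wrist_force: [-1.7, 0.7, 6.2]
gripper_width: 0.0005
```

```bash
python3 - <<'E'
from h import *
st()
E
```

```text
t 6.7 jigtip mm [-28.63 148.86 154.79] Fjig [-1.8   0.3   6.23] w 0.0005
```

Request:
move_arm(
  moves=[
    {"travel": [0.09, 0, 0], "yaw": 0},
    {"travel": [0, 0, 0], "yaw": 0},
  ],
)

```text
time: 6.95
ee_pos: [0.5837, 0.2026, 0.3365]
eef_rot: [0.703, 0.083, 0.702, -0.083]
wrist_force: [-2.8, -0.6, 8.0]
gripper_width: 0.0007
```

Request:
move_arm(
  moves=[
    {"travel": [-0.06, 0, 0.25], "yaw": 0},
    {"travel": [-0.06, 0, 0.25], "yaw": 0},
    {"travel": [0, 0, 0], "yaw": 0},
  ],
)

```text
time: 7.32
ee_pos: [0.5885, 0.2014, 0.3377]
eef_rot: [0.702, 0.083, 0.702, -0.083]
wrist_force: [-4.0, 0.0, 8.1]
gripper_width: 0.0006
```

```bash
cat > look.py <<'E'
from h import *
import sys
o,R,jt,fj=st()
im=camera("top")
c=im[190:250,215:285]
cv2.imwrite("pics/%s.png"%sys.argv[1],cv2.resize(c,None,fx=8,fy=8,interpolation=cv2.INTER_CUBIC))
st()
E
python3 look.py d1
```

```text
t 7.325 jigtip mm [-23.66 148.98 155.67] Fjig [-3.94 -0.94  8.14] w 0.0006
t 7.375 jigtip mm [-23.67 148.93 155.63] Fjig [-3.42 -1.02  7.65] w 0.0004
```

View pics/d1.png

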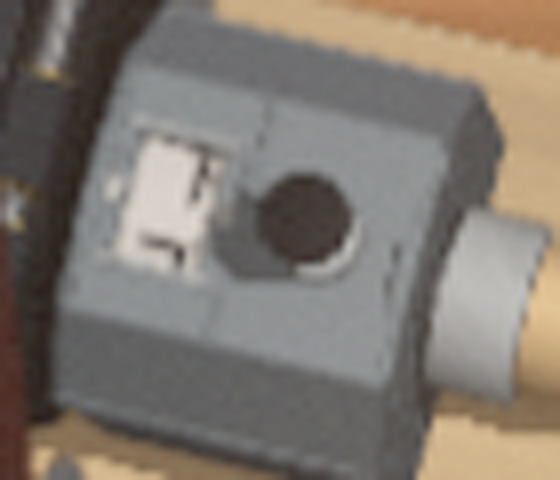

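Request:
move_arm(
  moves=[
    {"travel": [-0.02, 0, 0.3], "yaw": 0},
    {"travel": [-0.02, 0, 0.3], "yaw": 0},
    {"travel": [0, 0, 0.2], "yaw": 0},
    {"travel": [0, 0, 0], "yaw": 0},
  ],
)

```text
time: 7.88
ee_pos: [0.5965, 0.1995, 0.3386]
eef_rot: [0.703, 0.083, 0.702, -0.083]
wrist_force: [-2.9, -1.2, 9.5]
gripper_width: 0.0003
```

Request:
move_arm(
  moves=[
    {"travel": [0, 0, 0.3], "yaw": 0},
    {"travel": [0.01, 0, 0.3], "yaw": 0},
    {"travel": [0.01, 0, 0.2], "yaw": 0},
    {"travel": [0, 0, 0], "yaw": 0},
  ],
)

```text
time: 8.38
ee_pos: [0.6048, 0.1974, 0.3391]
eef_rot: [0.704, 0.084, 0.701, -0.083]
wrist_force: [-1.6, -1.3, 12.0]
gripper_width: 0.0005
```

```bash
python3 look.py d2
```

```text
t 8.375 jigtip mm [ -6.39 149.03 157.13] Fjig [-1.21 -1.61 12.  ] w 0.0005
t 8.425 jigtip mm [ -6.42 149.05 157.11] Fjig [-2.21 -2.4  11.14] w 0.0008
```

View pics/d2.png

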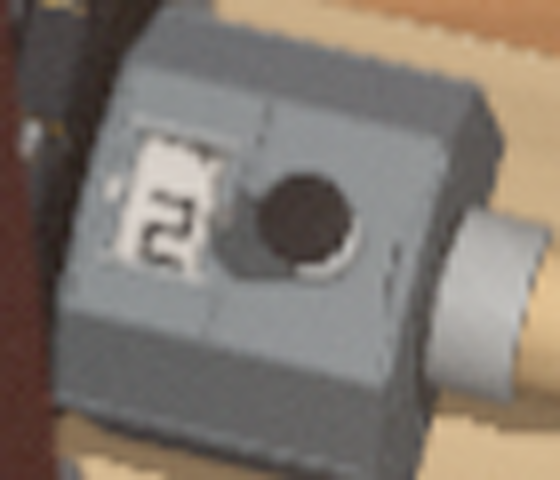

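Request:
move_arm(
  moves=[
    {"travel": [0.01, 0, 0.3], "yaw": 0},
    {"travel": [0.02, 0, 0.3], "yaw": 0},
    {"travel": [0.02, 0, 0.3], "yaw": 0},
    {"travel": [0, 0, 0], "yaw": 0},
  ],
)

```text
time: 8.93
ee_pos: [0.6138, 0.1952, 0.3389]
eef_rot: [0.704, 0.084, 0.701, -0.083]
wrist_force: [-1.5, -1.1, 10.8]
gripper_width: 0.0004
```

Request:
move_arm(
  moves=[
    {"travel": [0.03, 0, 0.3], "yaw": 0},
    {"travel": [0.03, 0, 0.3], "yaw": 0},
    {"travel": [0.03, 0, 0.3], "yaw": 0},
    {"travel": [0, 0, 0], "yaw": 0},
  ],
)

```text
time: 9.43
ee_pos: [0.6227, 0.1931, 0.338]
eef_rot: [0.704, 0.084, 0.7, -0.083]
wrist_force: [-2.0, -2.6, 11.0]
gripper_width: 0.0004
```

```bash
python3 look.py d3
```

```text
t 9.425 jigtip mm [ 12.32 149.   156.05] Fjig [-1.39 -2.98 11.  ] w 0.0004
t 9.475 jigtip mm [ 12.31 148.96 156.07] Fjig [ 0.61 -2.48 11.33] w 0.0002
```

View pics/d3.png

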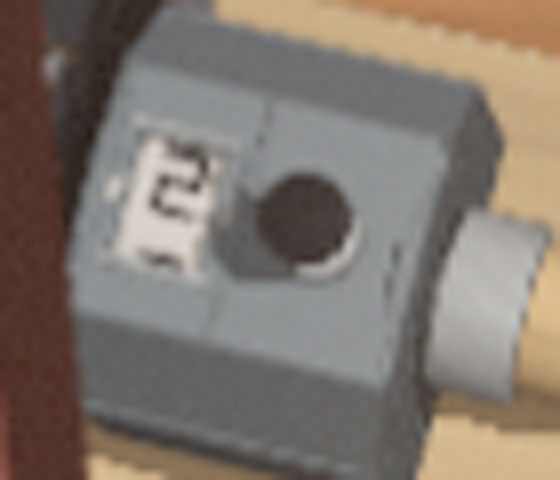

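Request:
move_arm(
  moves=[
    {"travel": [0.03, 0, 0.3], "yaw": 0},
    {"travel": [0.04, 0, 0.3], "yaw": 0},
    {"travel": [0.05, 0, 0.3], "yaw": 0},
    {"travel": [0, 0, 0], "yaw": 0},
  ],
)

```text
time: 9.98
ee_pos: [0.6314, 0.1909, 0.3364]
eef_rot: [0.704, 0.084, 0.7, -0.083]
wrist_force: [0.3, -2.0, 8.1]
gripper_width: 0.0006
```

Request:
move_arm(
  moves=[
    {"travel": [0.08, 0, 0.25], "yaw": 0},
    {"travel": [0.08, 0, 0.25], "yaw": 0},
    {"travel": [0.07, 0, 0.25], "yaw": 0},
    {"travel": [0, 0, 0], "yaw": 0},
  ],
)

```text
time: 10.48
ee_pos: [0.6389, 0.1891, 0.3344]
eef_rot: [0.704, 0.084, 0.7, -0.083]
wrist_force: [1.5, -1.6, 10.5]
gripper_width: 0.0007
```

```bash
python3 look.py d4
```

```text
t 10.475 jigtip mm [ 29.18 148.92 152.43] Fjig [ 1.87 -1.19 10.47] w 0.0007
t 10.525 jigtip mm [ 29.18 148.93 152.45] Fjig [ 2.42 -2.05  9.73] w 0.0007
```

View pics/d4.png

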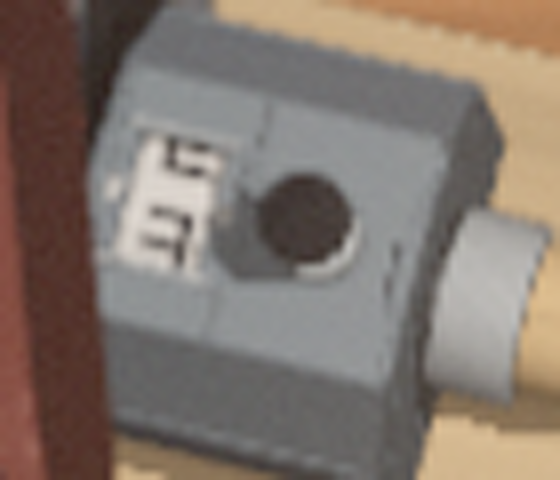

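Request:
move_arm(
  moves=[
    {"travel": [-1.0, 0, 0], "yaw": 0},
    {"travel": [-1.0, 0, 0], "yaw": 0},
    {"travel": [0, 0, -2], "yaw": 0},
    {"travel": [0, 0, -2], "yaw": 0},
    {"travel": [0, 0, -1.8], "yaw": 0},
    {"travel": [0.8, 0, 0], "yaw": 0},
    {"travel": [0.6, 0, 0], "yaw": 0},
    {"travel": [0, 0, 0], "yaw": 0},
  ],
)

```text
time: 11.52
ee_pos: [0.5813, 0.2027, 0.3365]
eef_rot: [0.702, 0.083, 0.703, -0.084]
wrist_force: [0.0, 1.8, 0.2]
gripper_width: 0.0004
```

Request:
move_arm(
  moves=[
    {"travel": [0, 0, 0], "yaw": 0},
    {"travel": [0.1, 0, 0], "yaw": 0},
    {"travel": [0, 0, 0], "yaw": 0},
  ],
)

```text
time: 11.9
ee_pos: [0.5812, 0.203, 0.3367]
eef_rot: [0.702, 0.083, 0.702, -0.083]
wrist_force: [0.1, -0.5, 0.8]
gripper_width: 0.0003
```

```bash
python3 - <<'E'
from h import *
st()
E
```

```text
t 11.9 jigtip mm [-31.21 148.68 154.66] Fjig [ 0.23 -0.47  0.8 ] w 0.0003
```

Request:
move_arm(
  moves=[
    {"travel": [0.1, 0, 0.2], "yaw": 0},
    {"travel": [0.1, 0, 0], "yaw": 0},
    {"travel": [0, 0, 0], "yaw": 0},
  ],
)

```text
time: 12.28
ee_pos: [0.583, 0.2025, 0.3345]
eef_rot: [0.702, 0.083, 0.702, -0.083]
wrist_force: [-1.1, 0.6, 0.0]
gripper_width: 0.0004
```

Request:
move_arm(
  moves=[
    {"travel": [0.1, 0, 0], "yaw": 0},
    {"travel": [0, 0, 0], "yaw": 0},
  ],
)

```text
time: 12.52
ee_pos: [0.5831, 0.2026, 0.3338]
eef_rot: [0.702, 0.083, 0.702, -0.083]
wrist_force: [-0.3, -0.5, 1.4]
gripper_width: 0.0009
```

Request:
move_arm(
  moves=[
    {"travel": [0.1, 0, 0], "yaw": 0},
    {"travel": [0, 0, 0], "yaw": 0},
  ],
)

```text
time: 12.78
ee_pos: [0.5832, 0.2026, 0.3333]
eef_rot: [0.702, 0.083, 0.702, -0.083]
wrist_force: [-2.4, 0.1, 4.4]
gripper_width: 0.0005
```

Request:
move_arm(
  moves=[
    {"travel": [0.1, 0, 0], "yaw": 0},
    {"travel": [0, 0, 0], "yaw": 0},
  ],
)

```text
time: 13.02
ee_pos: [0.5832, 0.2027, 0.3328]
eef_rot: [0.703, 0.083, 0.702, -0.083]
wrist_force: [-2.9, -0.5, 7.9]
gripper_width: 0.0002
```

Request:
move_arm(
  moves=[
    {"travel": [-0.03, 0, 0.25], "yaw": 0},
    {"travel": [-0.04, 0, 0.25], "yaw": 0},
    {"travel": [-0.03, 0, 0.25], "yaw": 0},
    {"travel": [0, 0, 0], "yaw": 0},
  ],
)

```text
time: 13.52
ee_pos: [0.5906, 0.201, 0.3344]
eef_rot: [0.703, 0.083, 0.702, -0.083]
wrist_force: [-4.5, -0.7, 10.6]
gripper_width: 0.0004
```

```bash
python3 look.py d5
```

```text
t 13.525 jigtip mm [-21.46 149.05 152.42] Fjig [-4.25 -1.78 10.58] w 0.0004
t 13.575 jigtip mm [-21.49 149.04 152.41] Fjig [-3.7  -1.4  10.64] w 0.0004
```

View pics/d5.png

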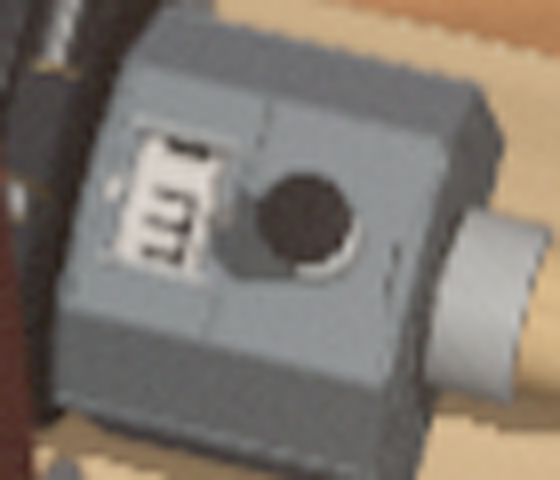

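Request:
move_arm(
  moves=[
    {"travel": [-0.03, 0, 0.3], "yaw": 0},
    {"travel": [-0.03, 0, 0.3], "yaw": 0},
    {"travel": [-0.01, 0, 0.3], "yaw": 0},
    {"travel": [0, 0, 0], "yaw": 0},
  ],
)

```text
time: 14.08
ee_pos: [0.5997, 0.1987, 0.3355]
eef_rot: [0.703, 0.083, 0.701, -0.083]
wrist_force: [-3.0, -0.5, 10.8]
gripper_width: 0.0001
```

Request:
move_arm(
  moves=[
    {"travel": [-0.01, 0, 0.3], "yaw": 0},
    {"travel": [0, 0, 0.3], "yaw": 0},
    {"travel": [0, 0, 0.3], "yaw": 0},
    {"travel": [0, 0, 0], "yaw": 0},
  ],
)

```text
time: 14.58
ee_pos: [0.6087, 0.1965, 0.3359]
eef_rot: [0.704, 0.084, 0.701, -0.083]
wrist_force: [-1.9, -1.1, 11.2]
gripper_width: 0.0003
```

Request:
move_arm(
  moves=[
    {"travel": [0, 0, 0.3], "yaw": 0},
    {"travel": [0, 0, 0.3], "yaw": 0},
    {"travel": [0.01, 0, 0.3], "yaw": 0},
    {"travel": [0, 0, 0], "yaw": 0},
  ],
)

```text
time: 15.08
ee_pos: [0.6175, 0.1944, 0.3357]
eef_rot: [0.703, 0.083, 0.701, -0.083]
wrist_force: [-1.5, -0.2, 9.5]
gripper_width: 0.0003
```

```bash
python3 look.py d6
```

```text
t 15.075 jigtip mm [  6.67 148.99 153.67] Fjig [-1.37 -0.56  9.5 ] w 0.0003
t 15.125 jigtip mm [  6.66 148.99 153.69] Fjig [-1.51 -1.41 10.24] w 0.0004
```

View pics/d6.png

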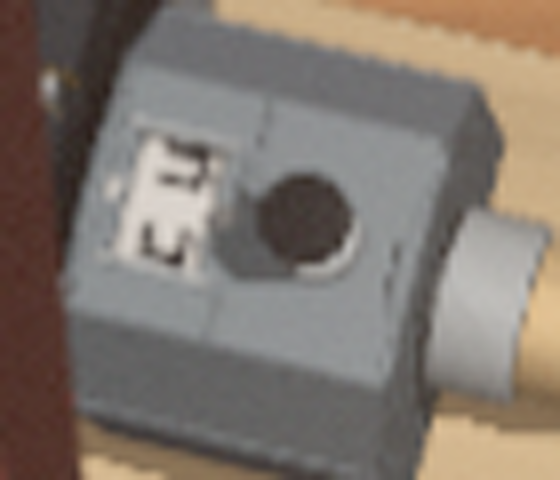

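```bash
python3 - <<'E'
import cv2,numpy as np
out=[]
for n in("d3","d5","d6"):
    im=cv2.imread(f"pics/{n}.png"); out.append(cv2.resize(im[110:290,90:250],None,fx=1.6,fy=1.6,interpolation=cv2.INTER_CUBIC))
cv2.imwrite("pics/cmp.png",np.hstack(out))
E
```

```text
(no output)
```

View pics/cmp.png

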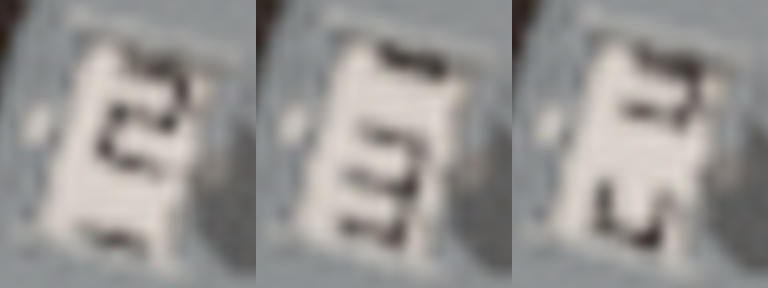

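Request:
move_arm(
  moves=[
    {"travel": [0.02, 0, 0.3], "yaw": 0},
    {"travel": [0.02, 0, 0.3], "yaw": 0},
    {"travel": [0.02, 0, 0.3], "yaw": 0},
    {"travel": [0, 0, 0], "yaw": 0},
  ],
)

```text
time: 15.62
ee_pos: [0.6262, 0.1922, 0.3347]
eef_rot: [0.703, 0.084, 0.701, -0.083]
wrist_force: [0.3, -0.0, 9.1]
gripper_width: 0.0006
```

Request:
move_arm(
  moves=[
    {"travel": [0.05, 0, 0.3], "yaw": 0},
    {"travel": [0.05, 0, 0.3], "yaw": 0},
    {"travel": [0.02, 0, 0.1], "yaw": 0},
    {"travel": [0, 0, 0], "yaw": 0},
  ],
)

```text
time: 16.12
ee_pos: [0.633, 0.1906, 0.3335]
eef_rot: [0.703, 0.084, 0.701, -0.083]
wrist_force: [-0.2, -0.0, 8.6]
gripper_width: 0.0005
```

```bash
python3 look.py d7
```

```text
t 16.125 jigtip mm [ 22.64 148.9  151.51] Fjig [-0.22 -0.07  8.64] w 0.0005
t 16.175 jigtip mm [ 22.62 148.91 151.51] Fjig [-0.54 -0.54  8.69] w 0.0002
```

View pics/d7.png

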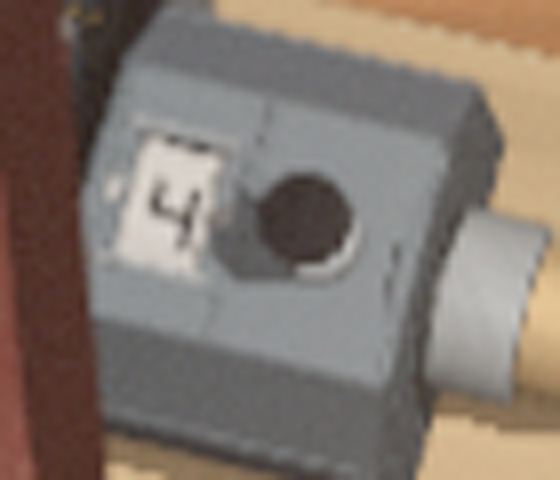

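Request:
move_arm(
  moves=[
    {"travel": [0.06, 0, 0.2], "yaw": 0},
    {"travel": [0.05, 0, 0.15], "yaw": 0},
    {"travel": [0, 0, 0], "yaw": 0},
    {"travel": [-0.5, 0, 0], "yaw": 0},
    {"travel": [-2, 0, 0], "yaw": 0},
    {"travel": [-3, 0, 0], "yaw": 0},
    {"travel": [-2, 0, 0], "yaw": 0},
  ],
)

```text
time: 17.05
ee_pos: [0.6358, 0.19, 0.4079]
eef_rot: [0.703, 0.083, 0.701, -0.083]
wrist_force: [0.1, -0.1, 0.2]
gripper_width: 0.0004
```

Request:
move_arm(
  moves=[
    {"travel": [0, -4, -0.9], "yaw": 0},
    {"travel": [0, -4, -0.9], "yaw": 0},
    {"travel": [0, -4.4, -0.7], "yaw": 0},
    {"travel": [0, 0, 0], "yaw": 0},
    {"travel": [0, 0, 0], "yaw": 0},
    {"travel": [0, 0, 0], "yaw": 0},
  ],
)

```text
time: 17.8
ee_pos: [0.5826, 0.0761, 0.4056]
eef_rot: [0.702, 0.083, 0.702, -0.083]
wrist_force: [0.4, -0.1, -0.3]
gripper_width: 0.0004
```

```bash
python3 - <<'E'
from h import *
st()
print(proj("wrist",j2w(P,[[0,.099,.143],[0,.0575,.184]])))
im=camera("wrist")
st()
cv2.imwrite("pics/w4.png",cv2.resize(im[80:240,230:410],None,fx=4,fy=3.7,interpolation=cv2.INTER_CUBIC))
E
```

```text
t 17.8 jigtip mm [-1.9000e-01  2.5720e+01  2.2364e+02] Fjig [ 0.44  0.   -0.31] w 0.0004
[[317.0374535  139.14105298]
 [316.94710527 212.5405837 ]]
t 17.85 jigtip mm [ -0.29  25.71 223.46] Fjig [-0.43  0.28  0.27] w 0.0005
```

View pics/w4.png

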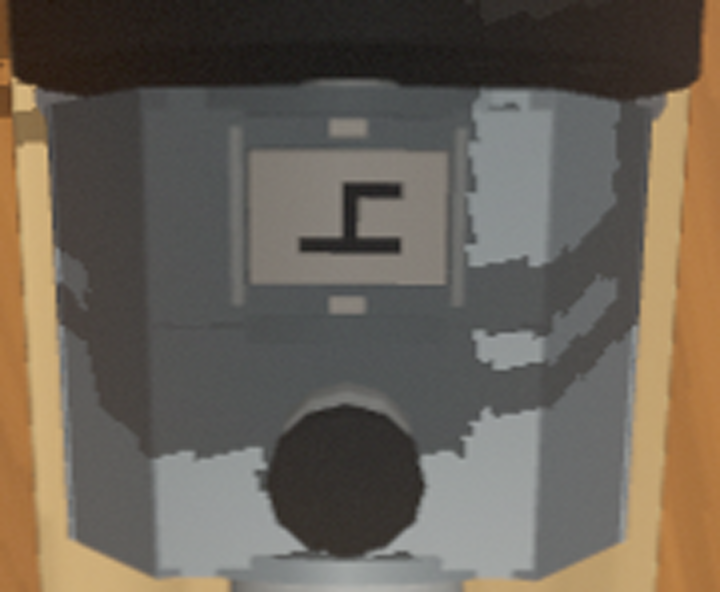

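Request:
move_arm(
  moves=[
    {"travel": [0, 1.6, 0], "yaw": 0},
    {"travel": [0, 1.6, 0], "yaw": 0},
    {"travel": [1, 0, 0], "yaw": 0},
    {"travel": [1.2, 0, 0], "yaw": 0},
    {"travel": [0.7, 0, 0], "yaw": 0},
    {"travel": [0, 0, 0], "yaw": 0},
    {"travel": [0, 0, 0], "yaw": 0},
  ],
)

```text
time: 18.73
ee_pos: [0.5898, 0.106, 0.3767]
eef_rot: [0.702, 0.083, 0.702, -0.083]
wrist_force: [-0.2, 0.1, 0.3]
gripper_width: 0.0004
```

```bash
python3 - <<'E'
from h import *
st()
im=camera("scene");cv2.imwrite("pics/s5.png",cv2.resize(im[160:270,300:420],None,fx=5,fy=5,interpolation=cv2.INTER_CUBIC))
st()
E
```

```text
t 18.725 jigtip mm [-1.1000e-01  5.6470e+01  1.9468e+02] Fjig [-0.17  0.02  0.35] w 0.0004
t 18.775 jigtip mm [1.0000e-02 5.6540e+01 1.9491e+02] Fjig [-0.02 -0.01  0.06] w 0.0001
```

View pics/s5.png

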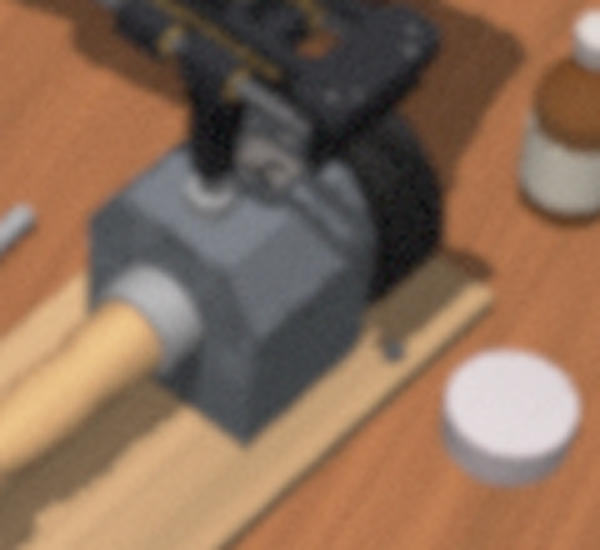

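Request:
move_arm(
  moves=[
    {"travel": [0.4, 0.1, 0], "yaw": 0},
    {"travel": [0.3, 0, 0], "yaw": 0},
    {"travel": [0, 0, 0], "yaw": 0},
  ],
)

```text
time: 19.15
ee_pos: [0.5898, 0.1073, 0.369]
eef_rot: [0.702, 0.083, 0.702, -0.083]
wrist_force: [0.3, 0.4, 0.1]
gripper_width: 0.0005
```

Request:
move_arm(
  moves=[
    {"travel": [0.2, 0, 0], "yaw": 0},
    {"travel": [0, 0, 0], "yaw": 0},
  ],
)

```text
time: 19.4
ee_pos: [0.5899, 0.1073, 0.3672]
eef_rot: [0.702, 0.083, 0.702, -0.083]
wrist_force: [-0.7, 0.3, -0.4]
gripper_width: 0.0006
```

Request:
move_arm(
  moves=[
    {"travel": [0.15, 0, 0], "yaw": 0},
    {"travel": [0, 0, 0], "yaw": 0},
  ],
)

```text
time: 19.65
ee_pos: [0.5901, 0.1073, 0.3662]
eef_rot: [0.702, 0.083, 0.702, -0.083]
wrist_force: [0.2, -0.1, 0.9]
gripper_width: 0.0002
```

Request:
move_arm(
  moves=[
    {"travel": [0.1, 0, 0], "yaw": 0},
    {"travel": [0.1, 0, 0], "yaw": 0},
    {"travel": [0, 0, 0], "yaw": 0},
  ],
)

```text
time: 20.02
ee_pos: [0.59, 0.1073, 0.3641]
eef_rot: [0.702, 0.083, 0.702, -0.083]
wrist_force: [-0.5, -0.0, 2.7]
gripper_width: 0.0003
```

Request:
move_arm(
  moves=[
    {"travel": [0.1, 0, 0], "yaw": 0},
    {"travel": [0.1, 0, 0], "yaw": 0},
    {"travel": [0, 0, 0], "yaw": 0},
  ],
)

```text
time: 20.4
ee_pos: [0.5901, 0.1073, 0.3618]
eef_rot: [0.702, 0.083, 0.702, -0.083]
wrist_force: [-0.4, 0.7, 2.3]
gripper_width: 0.0009
```

Request:
move_arm(
  moves=[
    {"travel": [0.1, 0, 0], "yaw": 0},
    {"travel": [0.1, 0, 0], "yaw": 0},
    {"travel": [0, 0, 0], "yaw": 0},
  ],
)

```text
time: 20.78
ee_pos: [0.59, 0.1073, 0.3598]
eef_rot: [0.702, 0.083, 0.702, -0.083]
wrist_force: [1.4, -0.0, 2.1]
gripper_width: 0.0009
```

Request:
move_arm(
  moves=[
    {"travel": [0.1, 0, 0], "yaw": 0},
    {"travel": [0.1, 0, 0], "yaw": 0},
    {"travel": [0, 0, 0], "yaw": 0},
  ],
)

```text
time: 21.15
ee_pos: [0.59, 0.1073, 0.3578]
eef_rot: [0.702, 0.083, 0.702, -0.083]
wrist_force: [1.3, 1.4, 1.9]
gripper_width: 0.0007
```

Request:
move_arm(
  moves=[
    {"travel": [0.1, 0, 0], "yaw": 0},
    {"travel": [0.1, 0, 0], "yaw": 0},
    {"travel": [0, 0, 0], "yaw": 0},
  ],
)

```text
time: 21.52
ee_pos: [0.59, 0.1073, 0.3558]
eef_rot: [0.702, 0.083, 0.702, -0.083]
wrist_force: [2.7, -0.2, 2.2]
gripper_width: 0.0002
```

Request:
move_arm(
  moves=[
    {"travel": [0.1, 0, 0], "yaw": 0},
    {"travel": [0, 0, 0], "yaw": 0},
  ],
)

```text
time: 21.78
ee_pos: [0.59, 0.1073, 0.3549]
eef_rot: [0.702, 0.083, 0.702, -0.083]
wrist_force: [2.0, 0.4, 2.1]
gripper_width: 0.0005
```

Request:
move_arm(
  moves=[
    {"travel": [0.1, 0, 0], "yaw": 0},
    {"travel": [0, 0, 0], "yaw": 0},
  ],
)

```text
time: 22.02
ee_pos: [0.59, 0.1073, 0.3539]
eef_rot: [0.702, 0.083, 0.702, -0.083]
wrist_force: [2.1, 0.5, 2.9]
gripper_width: 0.0006
```

Request:
move_arm(
  moves=[
    {"travel": [0.1, 0, 0], "yaw": 0},
    {"travel": [0, 0, 0], "yaw": 0},
  ],
)

```text
time: 22.28
ee_pos: [0.59, 0.1073, 0.3528]
eef_rot: [0.702, 0.083, 0.702, -0.083]
wrist_force: [2.3, -0.1, 3.1]
gripper_width: 0.0003
```

Request:
move_arm(
  moves=[
    {"travel": [0.1, 0, 0], "yaw": 0},
    {"travel": [0, 0, 0], "yaw": 0},
  ],
)

```text
time: 22.52
ee_pos: [0.59, 0.1073, 0.3518]
eef_rot: [0.702, 0.083, 0.702, -0.083]
wrist_force: [2.0, -0.1, 3.0]
gripper_width: -0.0
```

Request:
move_arm(
  moves=[
    {"travel": [0.1, 0, 0], "yaw": 0},
    {"travel": [0, 0, 0], "yaw": 0},
  ],
)

```text
time: 22.78
ee_pos: [0.59, 0.1073, 0.3508]
eef_rot: [0.702, 0.083, 0.702, -0.083]
wrist_force: [2.3, -1.3, 2.3]
gripper_width: 0.0004
```

Request:
move_arm(
  moves=[
    {"travel": [0.06, 0, 0], "yaw": 0},
    {"travel": [0, 0, 0], "yaw": 0},
  ],
)

```text
time: 23.02
ee_pos: [0.59, 0.1073, 0.3506]
eef_rot: [0.702, 0.083, 0.702, -0.083]
wrist_force: [-0.3, 1.0, 5.3]
gripper_width: 0.0005
```

Request:
move_arm(
  moves=[
    {"travel": [0.06, 0, 0], "yaw": 0},
    {"travel": [0, 0, 0], "yaw": 0},
  ],
)

```text
time: 23.28
ee_pos: [0.59, 0.1073, 0.3505]
eef_rot: [0.702, 0.083, 0.702, -0.083]
wrist_force: [-0.2, 0.7, 6.5]
gripper_width: 0.0002
```

Request:
move_arm(
  moves=[
    {"travel": [0.06, 0, 0], "yaw": 0},
    {"travel": [0, 0, 0], "yaw": 0},
  ],
)

```text
time: 23.52
ee_pos: [0.59, 0.1073, 0.3505]
eef_rot: [0.702, 0.083, 0.702, -0.083]
wrist_force: [-1.6, 0.2, 10.1]
gripper_width: 0.0005
```

Request:
move_arm(
  moves=[
    {"travel": [0.06, 0, 0], "yaw": 0},
    {"travel": [0, 0, 0], "yaw": 0},
  ],
)

```text
time: 23.78
ee_pos: [0.59, 0.1073, 0.3505]
eef_rot: [0.702, 0.083, 0.702, -0.083]
wrist_force: [-2.9, 0.1, 12.9]
gripper_width: 0.0004
```

Request:
move_arm(
  moves=[
    {"travel": [0.06, 0, 0], "yaw": 0},
    {"travel": [0, 0, 0], "yaw": 0},
  ],
)

```text
time: 24.02
ee_pos: [0.59, 0.1073, 0.3504]
eef_rot: [0.703, 0.083, 0.702, -0.083]
wrist_force: [-3.8, -0.5, 15.8]
gripper_width: 0.0006
```

Request:
move_arm(
  moves=[
    {"travel": [0.05, 0, 0], "yaw": 0},
    {"travel": [0, 0, 0], "yaw": 0},
  ],
)

```text
time: 24.28
ee_pos: [0.59, 0.1074, 0.3504]
eef_rot: [0.703, 0.083, 0.702, -0.083]
wrist_force: [-5.4, 0.4, 17.4]
gripper_width: 0.0008
```

```bash
python3 - <<'E'
from h import *
st()
E
```

```text
t 24.275 jigtip mm [-1.2000e-01  5.7810e+01  1.6837e+02] Fjig [-5.32 -0.87 17.41] w 0.0008
```

Request:
move_arm(
  moves=[
    {"travel": [0.05, 0, 0], "yaw": 0},
    {"travel": [0, 0, 0], "yaw": 0},
  ],
)

```text
time: 24.52
ee_pos: [0.59, 0.1074, 0.3504]
eef_rot: [0.703, 0.083, 0.702, -0.083]
wrist_force: [-7.1, 0.0, 20.8]
gripper_width: 0.0005
```

Request:
move_arm(
  moves=[
    {"travel": [-0.5, 0, 0], "yaw": 0},
    {"travel": [-1.5, 0, 0], "yaw": 0},
    {"travel": [-3, 0, 0], "yaw": 0},
    {"travel": [0, -3, 0], "yaw": 0},
    {"travel": [0, -3, 0], "yaw": 0},
    {"travel": [0, 0, 0], "yaw": 0},
    {"travel": [0, 0, 0], "yaw": 0},
    {"travel": [0, 0, 0], "yaw": 0},
  ],
)

```text
time: 25.52
ee_pos: [0.576, 0.0497, 0.3968]
eef_rot: [0.702, 0.083, 0.702, -0.083]
wrist_force: [0.7, 0.1, 0.2]
gripper_width: 0.0004
```

```bash
python3 - <<'E'
from h import *
st()
q=proj("wrist",j2w(P,[[s*.012,.0585,z] for z in (.184,.168) for s in (-1,1)]))
print(q,'widths',q[1,0]-q[0,0],q[3,0]-q[2,0])
print(proj("wrist",j2w(P,[[0,.099,.143]])))
im=camera("wrist")
cv2.imwrite("pics/w5.png",cv2.resize(im[70:270,220:420],None,fx=3,fy=3,interpolation=cv2.INTER_CUBIC))
im=camera("scene");cv2.imwrite("pics/s6.png",cv2.resize(im[150:260,300:420],None,fx=5,fy=5,interpolation=cv2.INTER_CUBIC))
q=proj("scene",j2w(P,[[0,.0575,z] for z in (.184,.168)]));print((q-[300,150])*5)
st()
E
```

```text
t 25.525 jigtip mm [ -0.5   -1.5  214.84] Fjig [0.63 0.25 0.21] w 0.0004
[[295.22625632 164.578042  ]
 [339.67045508 164.58930333]
 [296.9346293  162.62290041]
 [338.01158437 162.63347087]] widths 44.444198759761434 41.07695506778464
[[317.50443797  94.23607002]]
[[214.01898888 197.79270425]
 [212.35606793 219.94354528]]
t 25.625 jigtip mm [ -0.47  -1.58 214.82] Fjig [ 0.17  0.12 -0.75] w 0.0004
```

View pics/w5.png

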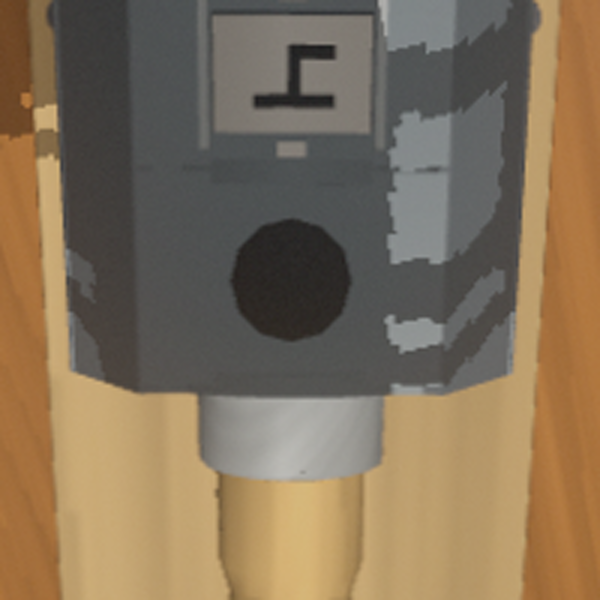

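View pics/s6.png

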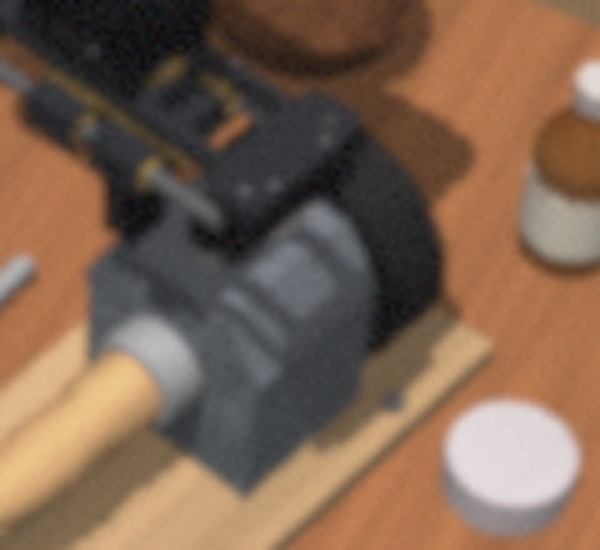

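Request:
move_arm(
  moves=[
    {"travel": [-4, -4, -1], "yaw": 0},
    {"travel": [-4, -4, -4], "yaw": 0},
    {"travel": [-2, -4, -4], "yaw": 0},
    {"travel": [0, -4, -4], "yaw": 0},
    {"travel": [0, 0, 0], "yaw": 0},
    {"travel": [0, 0, 0], "yaw": 0},
  ],
)

```text
time: 26.38
ee_pos: [0.417, -0.0731, 0.4934]
eef_rot: [0.703, 0.083, 0.702, -0.083]
wrist_force: [0.2, 1.1, -0.2]
gripper_width: 0.0008
```

```bash
python3 - <<'E'
from h import *
st()
a=cv2.resize(camera("scene")[160:240,310:400],None,fx=6,fy=6,interpolation=cv2.INTER_CUBIC)
b=cv2.resize(cv2.imread("pics/scene0.png")[160:240,310:400],None,fx=6,fy=6,interpolation=cv2.INTER_CUBIC)
cv2.imwrite("pics/s7.png",cv2.resize(np.hstack([b,a]),None,fx=.74,fy=.74))
cv2.imwrite("pics/t7.png",camera("top"))
E
```

```text
t 26.375 jigtip mm [-126.08 -158.11  311.36] Fjig [-0.05  1.12 -0.2 ] w 0.0008
```

View pics/s7.png

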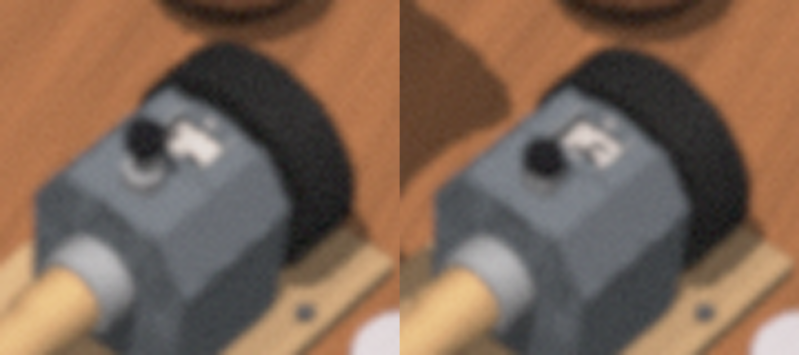

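View pics/t7.png

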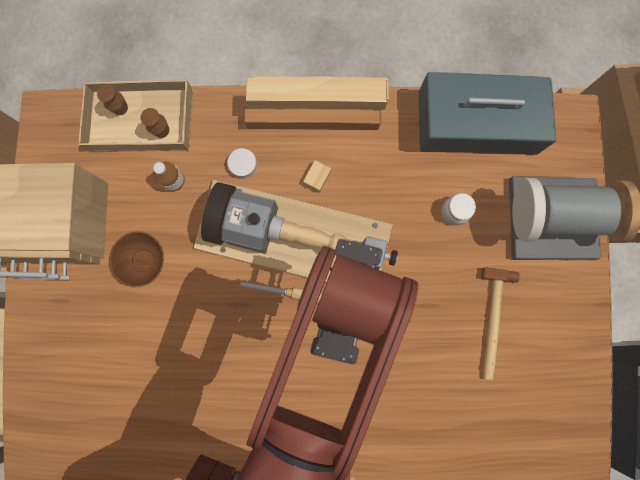

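```bash
python3 - <<'E'
from workcell import *
print(job_done())
E
```

```text
the job is handed in; nothing more can be done
None
```

I turned the handwheel in two light fingertip strokes along its top until the 4 stood in the window. Then I pressed the lock pin home, backed the arm off the jig and handed the job in at about 26.5 s of the 64 s allowed. `job_done` reports no verdict, so what follows is from my own checks.

- **Number 4:** Before the press it stood within about 0.5 mm of the window's middle marks (roughly 0.01 rad). In the wrist picture after the press it was still within about 0.6 mm (roughly 0.015 rad).
- **Lock pin:** It slid about 16 mm at 2–3 N and then came to a firm stop with the fingertip at 168.4 mm (home is 168 mm). I pushed on to 21 N vertical (about 22 N in all) and it went no further. The scene camera shows the head about 5 px lower, where 16 mm should show as 4.4 px.
- **Forces:** The press on the pin was the highest reading on the jig; on the wheel the readings stayed around 8–12 N.
- **Bystanders:** Everything around the jig that I could see in the last overhead picture was where it started. The arm hid part of the gouge's handle there, but nothing was ever touched near it.

No check failed. In the first wrist picture the jig sat about 1.5 mm off my camera fit in x, and the pin later about 1.5 mm off in y. I corrected for both; they are within the stated 2 mm calibration error.

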